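Tip the empties into the glass-waste chest

TASK

Empty the little green tip barrow into the glass-waste chest. First lift the blue hatch off its recessed seat and slide it sideways in its channels, clear of the well, until it lies flat at the far end of the deck; then raise the barrow's handle so that it tips steeply forward over its wheels and both bottles roll down into the well. Lower the barrow gently back onto its dock, never letting it drop, and leave the hatch open and everything on the bench beside the chest where it is.

Things in the scene. Friction and masses are not known exactly. Their poses are not given: they have to be found in the camera images.
- chest: White glass-waste chest fixed to the bench, about 200 x 460 mm, 104 mm high. Origin: on the bench under the centre of the well. +y: along its length, towards the deck where the hatch is parked; -y: towards the barrow; x: across it, away from the robot when not turned; z up. Well opening y -60..60, x -66..66 mm, floor 6 mm above the bench.
- hatch: Blue loose hatch plate, 144 (x) x 140 (y) x 8 mm, 0.35 kg, captive in the channels with 4 mm play each side in x, and 3 mm in y in its seat. Origin: centre of its underside; axes as the chest's. Seated it lies 66 mm above the bench, on the deck 76 mm.
- hatch_grip (a point): Centre of the hatch's black bar grip, 50 mm above the plate's underside: a bar 52 mm long in x, 16 mm wide in y, 14 mm high, on two posts; its underside is 35 mm above the plate's top. Pinch it across y.
- seat (a point): Chest point, middle of the recessed seat round the well, height 66 mm: the hatch's origin when seated. The recess (y -73..73 mm) ends at a curb and at the deck, both 76 mm high: the hatch must rise more than 10 mm to slide. Channel lips at both sides (inner edges x +-64, underside 100, top 104 mm) stop it rising more than 26 mm.
- park (a point): Chest point where the hatch's origin comes to lie when parked on the deck, 155 mm from the seat along the chest's +y and 10 mm higher; the end stop is 10 mm farther.
- barrow (a joint): Tip angle of the green barrow about its axle, rad: 0 standing on its dock, positive as the handle rises and the tray tips towards the well (chest +y), stop at 0.9. Falls back by its own weight if let go. The tray floor slopes back 0.175 at rest; the bottles roll only beyond that; 0.8 empties it surely. Lower it slower than 2.5 rad/s.
- axle (a point): Chest point on the barrow's axle, which lies along the chest's x, 105 mm from the well's centre towards -y, 92 mm above the bench.
- barrow_grip (a point): Middle of the barrow's handle: a round black crossbar along the chest's x, 18 mm thick, 110 mm long between two shafts; at rest 185 mm behind the axle (chest -y) and 12 mm higher. Free space round and below it. It moves on a circle about the axle and can turn between the finger pads.
- bottle_back_mid (a point): Purple glass dropper bottle with black dropper cap, 34 mm thick, 107 mm long, lying across the barrow (along chest x) against its back wall. Point: middle of its glass body.
- bottle_front_mid (a point): Red glass dropper bottle with black dropper cap, 34 mm thick, 107 mm long, lying in front of the purple one. Point: middle of its glass body.
- case: Bystander: clear round case, 39 mm wide, 54 mm high, loose on the bench; origin at the centre of its underside.
- tally: Bystander: silver tally counter, 58 x 74 x 23 mm, loose on the bench; origin at the centre of its underside.
- light_bar (a point): Front lower edge, in the middle, of an aluminium light bar fixed above hatch and deck: 278 to 310 mm high, chest y -85..245, x -20..35 mm, on posts behind (x 92..106). It blocks a vertical gripper over the hatch: tilt the gripper 35 to 45 degrees, leaning back to the chest's -x side (towards the robot).
Things that resemble listed ones, but are neither listed nor needed, are in the scene too. Leave any orange or yellow look-alike of the part that bears bottle_back_mid alone.

How it is judged:
By the outcome, as a careful person would: the job done as asked, in the order asked, and still so for the second after the job is handed in, with the robot touching nothing.
It also fails if it takes over 69 s, if anything falls off the work surface, if the arm or the gripper's body presses on something with over 40 N, if the wrist force passes 120 N, or if a joint passes its speed limit or range.

ROBOT

A 6-joint arm with a two-finger parallel gripper is mounted at the origin on a cart in front of the work surface, level with it; the furniture and walls round the work are solid. World frame = base frame: x ahead of the robot, y to its left, z up, the work surface at z = 0. Lengths are in m, angles in rad, forces in N, time in s.
With the tool pointing down it reaches from about 0.425 to 0.95 m from the base axis. Payload 3.5 kg.
Tool frame: the origin (TCP) lies midway between the tips of the shut fingers; the grasp point (between the pads) lies 19 mm behind it (ctrl.hold_point_z is the distance from the TCP to the grasp point, in m); z points along the fingers, y is the line along which they close (so a half turn about z gives the same grasp; the last joint's range is limited). The gripper opens to 85 mm and grips with 20 to 120 N. Pads are 22 mm wide; open, the fingers measure 114 mm over their backs; the gripper's body (76 mm by 85 mm) begins 54 mm behind the grasp point. The pads swing forward as they close: fully open they stand 13 mm farther back than shut.
Start: joints at [-1.308, 0.286, 1.577, -0, 1.279, -0.15], TCP at [0.271, -0.618, 0.231] pointing down, gripper open.
Joint ranges: [-2.77, 2.77], [-0.9, 2.22], [0.21, 2.48], [-1.53, 4.67], [0.24, 2.81], [-2.84, 2.84]. Speed limits (rad/s): [2.79, 2.79, 3.14, 3.14, 3.14, 3.14].

INTERFACE

Orientations are given as a unit quaternion [x, y, z, w].
In Python, from plant import readout, cams, sign_off, ctrl gives the robot as it stands. The module is installed in compiled form; this text tells all that it offers.
- The arm moves only by the tool step_arm, never from a script. Its argument "increments" is a list of rows, each a list of 2 entries, a list of its own where there are three numbers: the shift along the world's x, y, z in mm, then the turn, a rotation vector about the world's x, y, z in rad. In form: [[[x, y, z], [rx, ry, rz]], ...]. A call has 1 to 8 rows; each row shifts and turns the commanded pose from where the row before left it; what a row does not reach is not made up. A row lasts 1/12 s, in which the tool goes at most 41.7 mm and 7.16 degrees, less where a joint would pass 70% of its speed; a pose out of reach is approached as far as the arm can. A call is refused whole if a number of a shift passes 41.7 or a number of a turn 0.125, either way. A call with a gripper value outside its range is refused whole. "fingers" is the opening, from -1 (shut) to 1 (fully open), set as the call begins (left out, the last holds). The fingers move at their own pace and stop on an object; "grip_force" is the grip in N (left out, the last holds). Time passes only in rows, so rows that do not move let the fingers close. It gives the time, the measured TCP pose, the force, the opening and the grip force at its end, in the units of the state.
- readout.get_state(): the state, without advancing time (a new reading comes with each control period).
- cams.read_camera(name): name is "side" or "top" or "wrist"; returns the picture (400x640x3 uint8, red, green, blue); there is no depth.
- cams.get_calibration(name): a dict with "fx", "fy", "cx", "cy" (pixels), "eye" and "rotation" of the camera in the world; the wrist camera has in their place "T_tool_cam" (4x4, takes a point from camera to tool coordinates, whose origin is the TCP and whose axes are the flange's). Camera axes: x right, y up, looking along -z (the intrinsics and any distortion apply to the point x, -y, -z); pixel columns grow to the right and rows downward; lengths in m; the calibration is good to about 2 mm. A picture is of the moment at which its call begins: read the wrist's pose just before it. get_calibration takes no time and is no camera call.
- sign_off(): hands the job in; it is judged then, once.
The state is a dict: "time": time; "qpos": joint angles; "dq": joint speeds; "joint_efforts": joint torques, N m; "eef_pos": TCP position; "tcp_rot": TCP orientation; "contact_force": force on the tool from outside, world axes, zero at the start; "wrist_torque": the same for the moment, N m; "opening": opening from 0.0 (shut) to 1.0 (fully open); "finger_force": force on a finger pad.
Only numpy, scipy, OpenCV 4.12 (cv2) and the standard library are available. Lean on these libraries where they do the work, as an engineer would, in place of code of your own. Each camera call takes 0.05 s, during which the arm holds its last target. There are 200 camera calls.

## Working session

There is one attempt and no reset: what is moved stays moved. The work goes in short steps, Python scripts to look and compute and a tool call to move; the robot and the scene stay as the last step left them, time stands still between calls to the robot, and variables do not carry over. Pictures are saved under pics/ and viewed, at most 10 in all, crops included, and the job is handed in when it is done.

Besides the shell and the picture viewer there is one more tool, called by a JSON object that holds its "name" and its "arguments", one argument or row to a line. step_arm: Moves the arm, as the interface text tells. Its arguments: {"type":"object","properties":{"increments":{"type":"array","items":{"type":"array"}},"fingers":{"type":"number"},"grip_force":{"type":"number"}},"required":["increments"]}

```bash
mkdir -p pics; python3 - <<'E'
from plant import readout,cams,ctrl
import cv2,numpy as np
s=readout.get_state();print(s['time'],s['eef_pos'],s['tcp_rot'],ctrl.hold_point_z)
for n in("side","top","wrist"):
    im=cams.read_camera(n);cv2.imwrite(f"pics/{n}0.png",im[:,:,::-1]);
    c=cams.get_calibration(n);print(n,{k:np.round(v,4).tolist() if not isinstance(v,str) else v for k,v in c.items()})
E
```

```text
0.0 [ 0.27065544 -0.61764037  0.22993803] [ 9.78773907e-01  2.04939598e-01 -5.64363669e-05 -1.18212302e-03] 0.0187
side {'fx': 410.2821, 'fy': 410.2821, 'cx': 320.0306, 'cy': 208.0617, 'eye': [0.1614, 0.6562, 0.8338], 'rotation': [-0.0838, 0.4204, 0.8823, -0.1942]}
top {'fx': 457.9401, 'fy': 457.9401, 'cx': 316.7107, 'cy': 200.2406, 'eye': [0.1598, -0.0003, 1.4127], 'rotation': [-0.0852, 0.1055, 0.7535, -0.6433]}
wrist {'fx': 279.4001, 'fy': 279.4001, 'cx': 316.0911, 'cy': 202.1424, 'T_tool_cam': [[-0.0003, 0.9558, 0.294, 0.0761], [1.0, 0.0003, 0.0001, -0.0001], [0.0, 0.294, -0.9558, -0.1418], [0.0, 0.0, 0.0, 1.0]]}
```

View pics/top0.png

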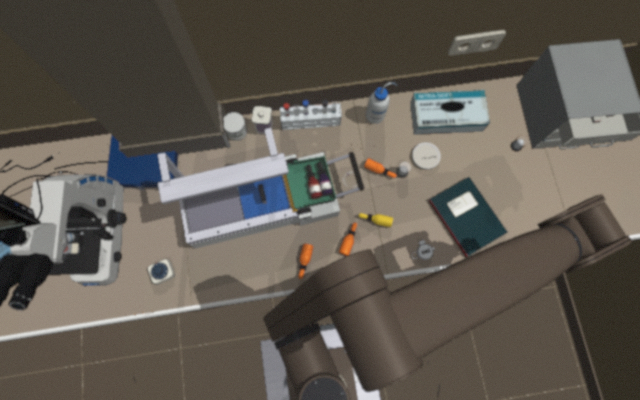

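View pics/side0.png

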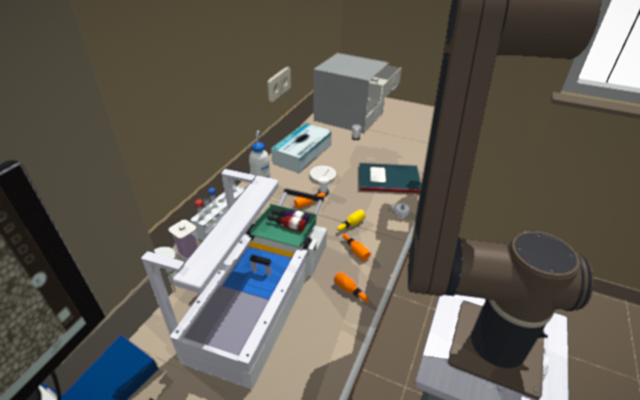

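Top view: chest around (180–340, 155–245), blue hatch (262,200) with black bar (260,193), and green barrow (312,182) holding red and purple bottles. The handle is at (355,173). Look-alikes: orange at (380,168), (305,258), (348,238) and yellow at (378,219), all loose on the bench. The purple bottle in the tray at (325,180) is the real one. Next, close crops.

```bash
python3 - <<'E'
import cv2,numpy as np
a=cv2.imread('pics/top0.png')[135:250,160:370];b=cv2.imread('pics/side0.png')[165:385,145:345]
cv2.imwrite('pics/c1.png',cv2.resize(a,(798,437),interpolation=cv2.INTER_CUBIC))  # x3.8
cv2.imwrite('pics/c2.png',cv2.resize(b,(540,594),interpolation=cv2.INTER_CUBIC)) # x2.7
E
```

```text
(no output)
```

View pics/c1.png

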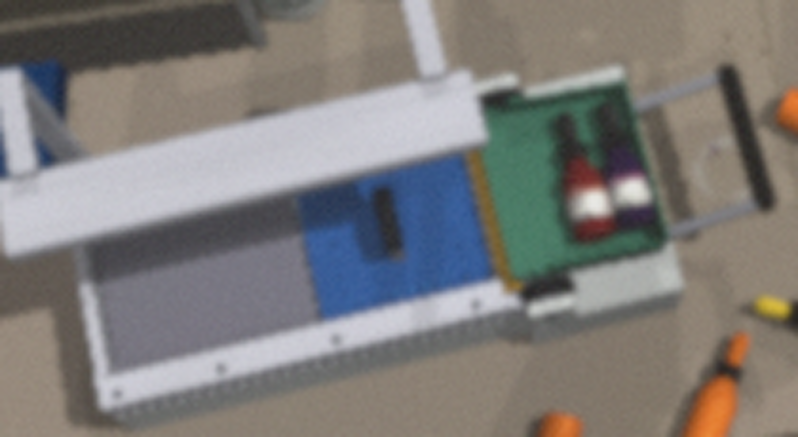

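View pics/c2.png

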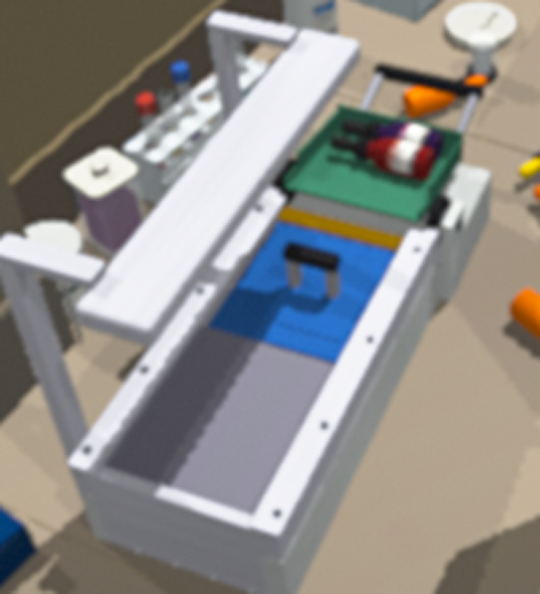

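The crops show the handle bar at c1 (727,70)-(766,205) and the hatch bar at c1 (382,190)-(396,255). The purple and red bottles are both in the green tray.

```bash
cat > h.py <<'E'
import numpy as np,cv2
from scipy.spatial.transform import Rotation as R
from plant import readout,cams
def ray(n,uv,st=None):
    c=cams.get_calibration(n)
    d=np.array([(uv[0]-c['cx'])/c['fx'],-(uv[1]-c['cy'])/c['fy'],-1.])
    if n=='wrist':
        T=np.array(c['T_tool_cam']);Q=R.from_quat(st['tcp_rot']).as_matrix()
        return np.array(st['eef_pos'])+Q@T[:3,3],Q@T[:3,:3]@d/np.linalg.norm(d)
    r=np.array(c['rotation']);r=R.from_quat(r).as_matrix() if r.size==4 else r
    return np.array(c['eye']),r@d/np.linalg.norm(d)
def plane(o,d,z): return o+d*(z-o[2])/d[2]
def tri(*rs):
    P=[np.eye(3)-np.outer(d,d) for o,d in rs]
    x=np.linalg.solve(sum(P),sum(p@o for p,(o,d) in zip(P,rs)))
    return x,[round(1e3*np.linalg.norm(p@(x-o)),1) for p,(o,d) in zip(P,rs)]
E
python3 - <<'E'
from h import *
np.set_printoptions(precision=4,suppress=True)
t=lambda u,v:ray('top',(160+(u+.5)/3.8-.5,135+(v+.5)/3.8-.5))
s=lambda u,v:ray('side',(145+(u+.5)/2.7-.5,165+(v+.5)/2.7-.5))
for n,a,b,z in[('h+',(727,70),(380,70),.104+.009),('h-',(766,205),(480,92),.113),('g+',(382,190),(288,248),.123),('g-',(396,255),(338,266),.123),('cor-',(103,406),(280,528),.104),('cor+',None,(72,463),.104),('barrowc',(623,70),None,.1),('screw-',(117,393),(277,513),.104),('screw-4',(476,304),(417,248),.104),('lipend',(525,306),(437,232),.104)]:
    if a and b: print(n,*tri(t(*a),s(*b)),end=' ')
    print(n,a and plane(*t(*a),z),b and plane(*s(*b),z))
E
```

```text
h+ [ 0.6495 -0.195   0.1022] [np.float64(1.5), np.float64(1.5)] h+ [ 0.647  -0.1931  0.113 ] [ 0.6407 -0.1823  0.113 ]
h- [ 0.5329 -0.2048  0.1036] [np.float64(1.0), np.float64(1.0)] h- [ 0.5312 -0.2032  0.113 ] [ 0.5271 -0.1936  0.113 ]
g+ [0.588  0.091  0.1169] [np.float64(0.8), np.float64(0.8)] g+ [0.5867 0.0908 0.123 ] [0.5834 0.0958 0.123 ]
g- [0.5371 0.0877 0.1128] [np.float64(1.0), np.float64(1.0)] g- [0.5331 0.0867 0.123 ] [0.5328 0.0958 0.123 ]
cor- [0.4531 0.3216 0.1081] [np.float64(1.2), np.float64(1.2)] cor- [0.4552 0.3229 0.104 ] [0.4535 0.3195 0.104 ]
cor+ None [0.6227 0.3398 0.104 ]
barrowc [ 0.6648 -0.1121  0.1   ] None
screw- [0.4623 0.311  0.1051] [np.float64(1.0), np.float64(1.0)] screw- [0.4635 0.3116 0.104 ] [0.4617 0.3104 0.104 ]
screw-4 [0.4892 0.0318 0.105 ] [np.float64(0.6), np.float64(0.6)] screw-4 [0.49   0.0319 0.104 ] [0.489  0.0309 0.104 ]
lipend [ 0.4858 -0.0052  0.0928] [np.float64(0.6), np.float64(0.6)] lipend [ 0.4825 -0.0053  0.104 ] [0.4815 0.0048 0.104 ]
```

Chest yaw is about 0.097, the hatch grip is at about (0.5605, 0.0885, 0.116) and the handle is at about (0.591, -0.200, 0.104). I'm moving to the hatch with a half turn, so that the wrist camera stays on the low side, away from the light bar.

{"name": "step_arm", "arguments": {
  "increments": [
    [[19,26,6],[0,0,0.118]],
    [[19,26,6],[0,0,0.118]],
    [[19,26,6],[0,0,0.118]],
    [[19,26,6],[0,0,0.118]],
    [[19,26,6],[0,0,0.118]],
    [[19,26,6],[0,0,0.118]],
    [[19,26,6],[0,0,0.118]],
    [[19,26,6],[0,0,0.118]]
  ],
  "fingers": 0.2,
  "grip_force": 60
}}

```text
time: 0.82
eef_pos: [0.4234, -0.4087, 0.2792]
tcp_rot: [0.777, 0.63, 0.0, -0.0]
contact_force: [0.2, -0.2, 0.7]
opening: 0.598
finger_force: 0.0
```

{"name": "step_arm", "arguments": {
  "increments": [
    [[19,26,6],[0,0,0.118]],
    [[19,26,6],[0,0,0.118]],
    [[19,26,6],[0,0,0.118]],
    [[19,26,6],[0,0,0.118]],
    [[-2,28,0],[0,0,0.118]],
    [[-2,28,0],[0,0,0.118]],
    [[-2,28,0],[0,0,0.118]],
    [[-2,28,0],[0,0,0.118]]
  ]
}}

```text
time: 1.48
eef_pos: [0.4905, -0.1928, 0.3029]
tcp_rot: [0.405, 0.914, 0.0, -0.0]
contact_force: [0.4, 0.0, 0.4]
opening: 0.598
finger_force: 0.0
```

{"name": "step_arm", "arguments": {
  "increments": [
    [[-2,28,0],[0,0,0.118]],
    [[-2,28,0],[0,0,0.118]],
    [[-2,28,0],[0,0,0.118]],
    [[-2,28,0],[0,0,0.118]],
    [[-2,28,0],[0,0,0.118]],
    [[-2,28,0],[0,0,0.118]],
    [[-2,28,0],[0,0,0.118]],
    [[-2,28,0],[0,0,0.118]]
  ]
}}

```text
time: 2.15
eef_pos: [0.4743, 0.0311, 0.3031]
tcp_rot: [-0.054, 0.999, 0.0, -0.0]
contact_force: [0.6, 0.2, 0.3]
opening: 0.602
finger_force: 0.0
```

{"name": "step_arm", "arguments": {
  "increments": [
    [[0,0,0],[0.01,-0.1,0]],
    [[0,0,0],[0.01,-0.1,0]],
    [[0,0,0],[0.01,-0.1,0]],
    [[0,0,0],[0.01,-0.1,0]],
    [[0,0,0],[0.01,-0.1,0]],
    [[0,0,0],[0.01,-0.1,0]],
    [[0,0,0],[0.01,-0.1,0]],
    [[0,0,0],[0,0,0]]
  ]
}}

```text
time: 2.82
eef_pos: [0.472, 0.0301, 0.299]
tcp_rot: [-0.048, 0.938, 0.017, 0.342]
contact_force: [-0.5, 0.3, -1.3]
opening: 0.605
finger_force: 0.0
```

```bash
cat > st.py <<'E'
from h import *
import sys
def show(gx=None):
    s=readout.get_state();Q=R.from_quat(s['tcp_rot']).as_matrix()
    np.set_printoptions(precision=4,suppress=True)
    print('t',s['time'],'q',np.array(s['qpos']),'tcp',np.array(s['eef_pos']),'\nhold',np.array(s['eef_pos'])-.0187*Q[:,2],'open',s['opening'],'F',np.array(s['contact_force']))
    yaw=.097;C=np.c_[[np.cos(yaw),np.sin(yaw),0],[-np.sin(yaw),np.cos(yaw),0],[0,0,1]]
    t=.7;tz=C@[np.sin(t),0,-np.cos(t)] if len(sys.argv)<2 else np.array([0,0,-1.]);ty=C@[0,1,0];tgt=np.c_[np.cross(ty,tz),ty,tz]
    print('tool z',Q[:,2],'rotvec to target',R.from_matrix(tgt@Q.T).as_rotvec(),'target z',tz)
    return s,Q
if __name__=='__main__':show()
E
python3 st.py
```

```text
t 2.8167 q [-0.2843 -0.6487  2.3654  0.3471  0.7928 -2.1211] tcp [0.472  0.0301 0.299 ] 
hold [0.46   0.0289 0.3133] open 0.605166888711534 F [-0.4614  0.2567 -1.3113]
tool z [ 0.641   0.0652 -0.7648] rotvec to target [ 0.0004  0.0001 -0.0048] target z [ 0.6412  0.0624 -0.7648]
```

{"name": "step_arm", "arguments": {
  "increments": [
    [[10,11,-27],[0,0,0]],
    [[10,11,-27],[0,0,0]],
    [[10,11,-27],[0,0,0]],
    [[10,11,-27],[0,0,0]],
    [[10,11,-27],[0,0,-0.005]],
    [[0,0,0],[0,0,0]],
    [[0,0,0],[0,0,0]]
  ]
}}

```text
time: 3.4
eef_pos: [0.5243, 0.0855, 0.166]
tcp_rot: [-0.047, 0.939, 0.016, 0.341]
contact_force: [0.5, 0.2, 1.5]
opening: 0.599
finger_force: 0.0
```

```bash
python3 - <<'E'
from st import *
s,Q=show()
im=cams.read_camera('wrist');cv2.imwrite('pics/w1.png',im[:,:,::-1])
E
```

```text
t 3.4 q [-0.0857 -0.2866  2.3893  0.3313  0.3685 -2.0247] tcp [0.5243 0.0855 0.166 ] 
hold [0.5124 0.0844 0.1803] open 0.5985907939472475 F [0.5282 0.2325 1.4722]
tool z [ 0.6389  0.0627 -0.7667] rotvec to target [ 0.0016 -0.0028 -0.0024] target z [ 0.6412  0.0624 -0.7648]
```

View pics/w1.png

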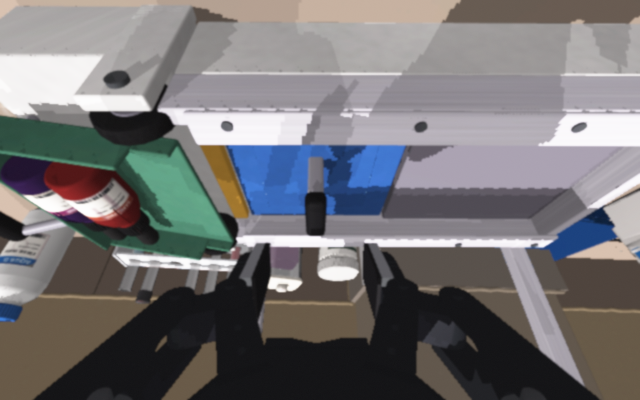

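The bar end at (315,213) lies midway between the fingers (255 and 375), so y is aligned. I'm going in slowly and watching joint 5.

{"name": "step_arm", "arguments": {
  "increments": [
    [[9,1,-12],[0,0,0]],
    [[9,1,-12],[0,0,0]],
    [[9,1,-10],[0,0,0]],
    [[0,0,0],[0,0,0]]
  ]
}}

```text
time: 3.78
eef_pos: [0.5534, 0.0871, 0.1359]
tcp_rot: [-0.046, 0.937, 0.016, 0.345]
contact_force: [-0.4, 0.2, -0.3]
opening: 0.602
finger_force: 0.0
```

```bash
python3 st.py
```

```text
t 3.7833 q [-0.0743 -0.148   2.3462  0.4226  0.2675 -2.1123] tcp [0.5534 0.0871 0.1359] 
hold [0.5414 0.086  0.1502] open 0.6018919598130511 F [-0.3821  0.2313 -0.3023]
tool z [ 0.6456  0.0607 -0.7613] rotvec to target [0.002  0.0057 0.0004] target z [ 0.6412  0.0624 -0.7648]
```

{"name": "step_arm", "arguments": {
  "increments": [
    [[0,0,0],[-0.005,0.05,0]],
    [[0,0,0],[-0.005,0.05,0]],
    [[6,1,-12],[0,0,0]],
    [[6,1,-12],[0,0,0]],
    [[6,0,-11],[0,0,0]],
    [[0,0,0],[0,0,0]]
  ]
}}

```text
time: 4.28
eef_pos: [0.5705, 0.0892, 0.1004]
tcp_rot: [-0.047, 0.954, 0.013, 0.297]
contact_force: [-0.4, 0.4, 0.3]
opening: 0.602
finger_force: 0.0
```

```bash
python3 st.py;python3 - <<'E'
from h import *
im=cams.read_camera('side');b=im[165:385,145:345,::-1]
cv2.imwrite('pics/s2.png',cv2.resize(b,(540,594),interpolation=cv2.INTER_CUBIC))
E
```

```text
t 4.2833 q [-0.0583 -0.0143  2.2689  0.2932  0.3007 -1.9811] tcp [0.5705 0.0892 0.1004] 
hold [0.5599 0.0882 0.1157] open 0.602122194732379 F [-0.3945  0.3956  0.3111]
tool z [ 0.5652  0.0528 -0.8232] rotvec to target [ 0.012  -0.0956  0.0002] target z [ 0.6412  0.0624 -0.7648]
```

View pics/s2.png

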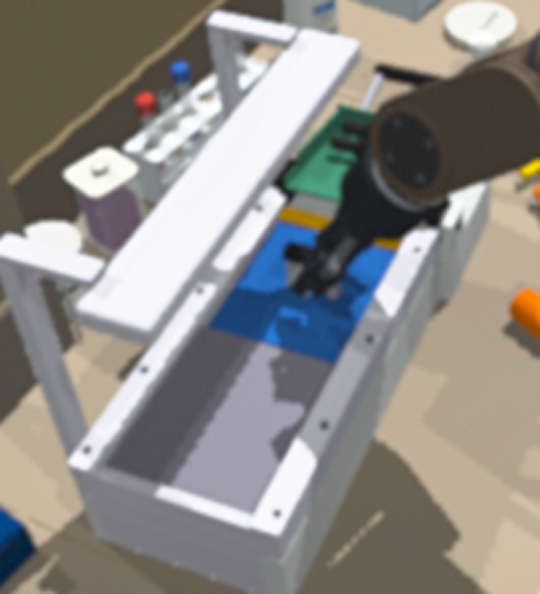

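The fingers straddle the black bar at about (310,265). Closing.

{"name": "step_arm", "arguments": {
  "increments": [
    [[0,0,0],[0,0,0]],
    [[0,0,0],[0,0,0]],
    [[0,0,0],[0,0,0]],
    [[0,0,0],[0,0,0]],
    [[0,0,0],[0,0,0]],
    [[0,0,0],[0,0,0]],
    [[0,0,0],[0,0,0]]
  ],
  "fingers": -1,
  "grip_force": 80
}}

```text
time: 4.92
eef_pos: [0.5705, 0.0896, 0.1012]
tcp_rot: [-0.047, 0.953, 0.013, 0.298]
contact_force: [-6.2, -1.9, 7.2]
opening: 0.176
finger_force: 79.8
```

{"name": "step_arm", "arguments": {
  "increments": [
    [[0,0,3],[0,0,0]],
    [[0,0,3],[0,0,0]],
    [[0,0,3],[0,0,0]],
    [[0,0,3],[0,0,0]],
    [[0,0,3],[0,0,0]],
    [[0,0,3],[0,0,0]],
    [[0,0,0],[0,0,0]]
  ]
}}

```text
time: 5.5
eef_pos: [0.5702, 0.0897, 0.1182]
tcp_rot: [-0.047, 0.954, 0.013, 0.297]
contact_force: [0.1, -1.0, -2.3]
opening: 0.171
finger_force: 78.2
```

```bash
python3 st.py
```

```text
t 5.5 q [-0.0572 -0.0495  2.2626  0.2588  0.3402 -1.9447] tcp [0.5702 0.0897 0.1182] 
hold [0.5597 0.0887 0.1336] open 0.17083893709055914 F [ 0.1211 -0.9713 -2.2699]
tool z [ 0.5656  0.0531 -0.8229] rotvec to target [ 0.012  -0.095  -0.0005] target z [ 0.6412  0.0624 -0.7648]
```

{"name": "step_arm", "arguments": {
  "increments": [
    [[-1.2,13,0],[0,0,0]],
    [[-1.2,13,0],[0,0,0]],
    [[-1.2,13,0],[0,0,0]],
    [[-1.2,13,0],[0,0,0]],
    [[-1.2,13,0],[0,0,0]],
    [[-1.2,13,0],[0,0,0]],
    [[0,0,0],[0,0,0]]
  ]
}}

```text
time: 6.08
eef_pos: [0.5622, 0.1694, 0.1172]
tcp_rot: [-0.048, 0.954, 0.014, 0.296]
contact_force: [0.3, 1.0, -2.6]
opening: 0.176
finger_force: 78.5
```

{"name": "step_arm", "arguments": {
  "increments": [
    [[-1.3,13,0],[0,0,0]],
    [[-1.3,13,0],[0,0,0]],
    [[-1.3,13,0],[0,0,0]],
    [[-1.3,13,0],[0,0,0]],
    [[-1.3,13,0],[0,0,0]],
    [[-1.3,11,0],[0,0,0]],
    [[0,0,0],[0,0,0]],
    [[0,0,0],[0,0,0]]
  ]
}}

```text
time: 6.75
eef_pos: [0.5547, 0.2437, 0.1171]
tcp_rot: [-0.047, 0.954, 0.013, 0.296]
contact_force: [0.0, 0.3, -2.4]
opening: 0.17
finger_force: 78.6
```

```bash
python3 st.py
```

```text
t 6.75 q [ 0.2932  0.04    2.1753 -0.3316  0.3509 -1.0984] tcp [0.5547 0.2437 0.1171] 
hold [0.5441 0.2427 0.1325] open 0.17046628186413876 F [ 0.0426  0.2502 -2.4406]
tool z [ 0.564   0.0534 -0.824 ] rotvec to target [ 0.0122 -0.097  -0.0012] target z [ 0.6412  0.0624 -0.7648]
```

{"name": "step_arm", "arguments": {
  "increments": [
    [[0,0,-2],[0,0,0]],
    [[0,0,-2],[0,0,0]],
    [[0,0,-2],[0,0,0]],
    [[0,0,-0.5],[0,0,0]],
    [[0,0,0],[0,0,0]],
    [[0,0,0],[0,0,0]]
  ]
}}

```text
time: 7.25
eef_pos: [0.5553, 0.2435, 0.1112]
tcp_rot: [-0.047, 0.954, 0.013, 0.297]
contact_force: [-0.4, -1.7, -1.9]
opening: 0.175
finger_force: 78.8
```

{"name": "step_arm", "arguments": {
  "increments": [
    [[0,0,0],[0,0,0]],
    [[0,0,0],[0,0,0]],
    [[0,0,0],[0,0,0]],
    [[0,0,0],[0,0,0]],
    [[0,0,0],[0,0,0]]
  ],
  "fingers": 0.2
}}

```text
time: 7.67
eef_pos: [0.555, 0.2439, 0.1111]
tcp_rot: [-0.047, 0.954, 0.013, 0.297]
contact_force: [1.4, -0.1, -0.1]
opening: 0.602
finger_force: 0.0
```

{"name": "step_arm", "arguments": {
  "increments": [
    [[-6,-0.5,9],[0,0,0]],
    [[-12,-1,18],[0,0,0]],
    [[-12,-1,18],[0,0,0]],
    [[-12,-1,18],[0,0,0]],
    [[-12,-1,18],[0,0,0]],
    [[-12,-1,18],[0,0,0]],
    [[-12,-1,18],[0,0,0]],
    [[0,0,20],[0,0,0]]
  ]
}}

```text
time: 8.33
eef_pos: [0.4748, 0.2372, 0.2477]
tcp_rot: [-0.047, 0.954, 0.013, 0.296]
contact_force: [1.1, -0.6, -0.5]
opening: 0.603
finger_force: 0.0
```

```bash
python3 st.py;python3 - <<'E'
from h import *
im=cams.read_camera('side');b=im[165:385,145:345,::-1]
cv2.imwrite('pics/s3.png',cv2.resize(b,(540,594),interpolation=cv2.INTER_CUBIC))
E
```

```text
t 8.3333 q [ 0.3366 -0.334   2.2358 -0.2218  0.6642 -1.199 ] tcp [0.4748 0.2372 0.2477] 
hold [0.4642 0.2362 0.2632] open 0.6025568227435125 F [ 1.1325 -0.6448 -0.5479]
tool z [ 0.5633  0.0534 -0.8245] rotvec to target [ 0.0123 -0.0979 -0.0013] target z [ 0.6412  0.0624 -0.7648]
```

View pics/s3.png

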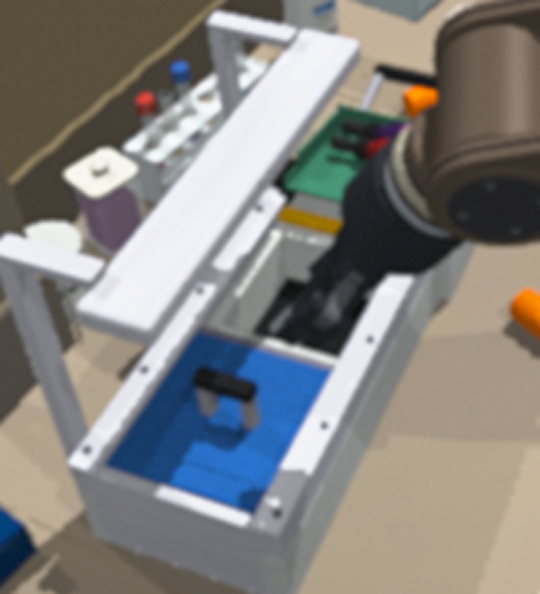

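The hatch lies flat at the deck's far end, with its near edge at (205,335)-(335,365), and the well is open. Next is the barrow handle.

{"name": "step_arm", "arguments": {
  "increments": [
    [[-2,-30,6],[0,0,0]],
    [[-2,-30,6],[0,0,0]],
    [[-2,-30,6],[0,0,0]],
    [[-2,-30,6],[0,0,0]],
    [[-2,-30,6],[0,0,0]],
    [[0,-30,6],[0,0,0]],
    [[0,-30,6],[0,0,0]],
    [[0,-30,6],[0,0,0]]
  ]
}}

```text
time: 9.05
eef_pos: [0.4666, -0.0042, 0.2959]
tcp_rot: [-0.047, 0.954, 0.013, 0.297]
contact_force: [0.4, -0.6, 0.1]
opening: 0.602
finger_force: 0.0
```

{"name": "step_arm", "arguments": {
  "increments": [
    [[0,-30,0],[0,0,0]],
    [[0,-30,0],[0,0,0]],
    [[5,-30,0],[-0.01,0.1,0]],
    [[5,-30,0],[-0.01,0.1,0]],
    [[15,-30,0],[-0.01,0.1,0]],
    [[15,-20,0],[-0.01,0.1,0]],
    [[20,-15,0],[-0.01,0.1,0]],
    [[20,-10,0],[-0.01,0.1,0]]
  ]
}}

```text
time: 9.72
eef_pos: [0.5478, -0.2003, 0.2954]
tcp_rot: [-0.048, 0.999, -0.003, -0.002]
contact_force: [0.6, -0.3, 0.3]
opening: 0.602
finger_force: 0.0
```

```bash
python3 st.py v
```

```text
t 9.7167 q [-0.5215  0.043   1.7354 -0.0068  1.3639 -2.1873] tcp [ 0.5478 -0.2003  0.2954] 
hold [ 0.5479 -0.2002  0.3141] open 0.6019326079167493 F [ 0.6418 -0.2838  0.3065]
tool z [-0.004  -0.0054 -1.    ] rotvec to target [ 0.0054 -0.004   0.0005] target z [ 0.  0. -1.]
```

{"name": "step_arm", "arguments": {
  "increments": [
    [[14,0,-20],[0,0,0]],
    [[14,0,-20],[0,0,0]],
    [[14,0,-20],[0,0,0]],
    [[0,0,-20],[0,0,0]],
    [[0,0,-15],[0,0,0]],
    [[0,0,0],[0,0,0]],
    [[0,0,0],[0,0,0]]
  ]
}}

```text
time: 10.3
eef_pos: [0.5883, -0.1976, 0.199]
tcp_rot: [-0.05, 0.999, -0.001, -0.001]
contact_force: [-0.3, -0.5, 0.3]
opening: 0.601
finger_force: 0.0
```

```bash
python3 - v <<'E'
from st import *
s,Q=show()
im=cams.read_camera('wrist');cv2.imwrite('pics/w2.png',im[:,:,::-1])
E
```

```text
t 10.3 q [-0.4861  0.1966  1.7446 -0.0031  1.2017 -2.1551] tcp [ 0.5883 -0.1976  0.199 ] 
hold [ 0.5883 -0.1975  0.2177] open 0.600930380279903 F [-0.3419 -0.5125  0.306 ]
tool z [-0.0025 -0.0019 -1.    ] rotvec to target [ 0.0019 -0.0025 -0.0022] target z [ 0.  0. -1.]
```

View pics/w2.png

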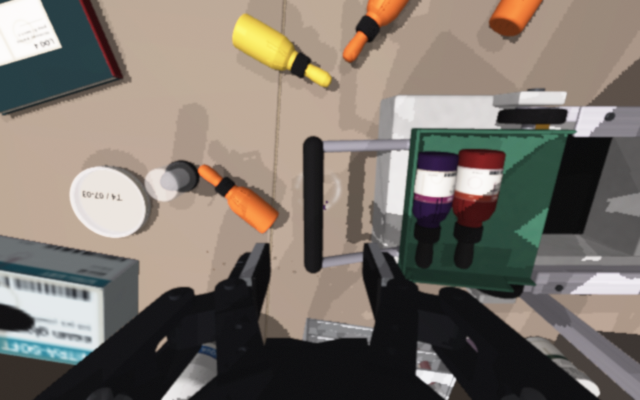

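The handle bar runs along column 314 from row 140 to 270 and lies between the fingers. The orange look-alike at (240,200) sits on the bench, clear of the approach.

```bash
python3 - v <<'E'
from st import *
s=readout.get_state()
for p in[(314,146),(314,205),(314,265)]: print(plane(*ray('wrist',p,s),.106))
E
```

```text
[ 0.53910811 -0.2046538   0.106     ]
[ 0.59055593 -0.19966508  0.106     ]
[ 0.65024422 -0.19387731  0.106     ]
```

{"name": "step_arm", "arguments": {
  "increments": [
    [[5,-2,-18],[0,0,0]],
    [[0,0,-18],[0,0,0]],
    [[0,0,-18],[0,0,0]],
    [[0,0,-18],[0,0,0]],
    [[0,0,-18],[0,0,0]],
    [[0,0,-14],[0,0,0]],
    [[0,0,-10],[0,0,0]],
    [[0,0,0],[0,0,0]]
  ]
}}

```text
time: 11.02
eef_pos: [0.5929, -0.1994, 0.0852]
tcp_rot: [-0.05, 0.999, -0.001, -0.001]
contact_force: [0.3, 1.5, -0.0]
opening: 0.596
finger_force: 0.0
```

{"name": "step_arm", "arguments": {
  "increments": [
    [[0,0,0],[0,0,0]],
    [[0,0,0],[0,0,0]],
    [[0,0,0],[0,0,0]],
    [[0,0,0],[0,0,0]],
    [[0,0,0],[0,0,0]],
    [[0,0,0],[0,0,0]],
    [[0,0,0],[0,0,0]]
  ],
  "fingers": -1,
  "grip_force": 40
}}

```text
time: 11.6
eef_pos: [0.5948, -0.2001, 0.0886]
tcp_rot: [-0.05, 0.999, -0.002, 0.001]
contact_force: [-1.0, 0.5, 5.5]
opening: 0.193
finger_force: 39.4
```

```bash
python3 - v <<'E'
from st import *
s,Q=show()
yh=np.array([-.0968,.9953])
p0=None
for th in np.arange(0,.86,.05):
    y=-185*np.cos(th)+12*np.sin(th); z=185*np.sin(th)+12*np.cos(th)
    p=np.array([*(yh*y),z]); 
    if p0 is not None: print(round(th,2),np.round(p-p0,1))
    p0=p
E
```

```text
t 11.6 q [-0.485   0.3313  1.7989 -0.0028  1.0069 -2.1536] tcp [ 0.5948 -0.2001  0.0886] 
hold [ 0.5948 -0.2     0.1073] open 0.1934840246512341 F [-0.9824  0.5384  5.5074]
tool z [ 0.0028 -0.0042 -1.    ] rotvec to target [ 0.0042  0.0028 -0.0022] target z [ 0.  0. -1.]
0.05 [-0.1  0.8  9.2]
0.1 [-0.1  1.3  9.2]
0.15 [-0.2  1.7  9.1]
0.2 [-0.2  2.2  9. ]
0.25 [-0.3  2.6  8.9]
0.3 [-0.3  3.1  8.7]
0.35 [-0.3  3.5  8.6]
0.4 [-0.4  3.9  8.4]
0.45 [-0.4  4.3  8.2]
0.5 [-0.5  4.7  8. ]
0.55 [-0.5  5.1  7.7]
0.6 [-0.5  5.5  7.4]
0.65 [-0.6  5.9  7.1]
0.7 [-0.6  6.2  6.8]
0.75 [-0.6  6.6  6.5]
0.8 [-0.7  6.9  6.2]
0.85 [-0.7  7.2  5.8]
```

{"name": "step_arm", "arguments": {
  "increments": [
    [[-0.1,0.8,9.2],[0,0,0]],
    [[-0.1,1.3,9.2],[0,0,0]],
    [[-0.2,1.7,9.1],[0,0,0]],
    [[-0.2,2.2,9.0],[0,0,0]],
    [[-0.3,2.6,8.9],[0,0,0]],
    [[-0.3,3.1,8.7],[0,0,0]],
    [[-0.3,3.5,8.6],[0,0,0]],
    [[0,0,0],[0,0,0]]
  ]
}}

```text
time: 12.27
eef_pos: [0.5935, -0.1858, 0.1518]
tcp_rot: [-0.05, 0.999, -0.004, 0.002]
contact_force: [2.9, -4.2, -0.5]
opening: 0.196
finger_force: 39.4
```

{"name": "step_arm", "arguments": {
  "increments": [
    [[-0.4,3.9,8.4],[0,0,0]],
    [[-0.4,4.3,8.2],[0,0,0]],
    [[-0.5,4.7,8.0],[0,0,0]],
    [[-0.5,5.1,7.7],[0,0,0]],
    [[-0.5,5.5,7.4],[0,0,0]],
    [[-0.6,5.9,7.1],[0,0,0]],
    [[-0.6,6.2,6.8],[0,0,0]],
    [[-0.6,6.6,6.5],[0,0,0]]
  ]
}}

```text
time: 12.93
eef_pos: [0.5897, -0.1471, 0.2129]
tcp_rot: [-0.05, 0.999, -0.008, 0.003]
contact_force: [1.2, -11.7, 6.1]
opening: 0.193
finger_force: 39.0
```

{"name": "step_arm", "arguments": {
  "increments": [
    [[-0.7,6.9,6.2],[0,0,0]],
    [[-0.7,7.2,5.8],[0,0,0]],
    [[0,0,0],[0,0,0]],
    [[0,0,0],[0,0,0]],
    [[0,0,0],[0,0,0]],
    [[0,0,0],[0,0,0]],
    [[0,0,0],[0,0,0]],
    [[0,0,0],[0,0,0]]
  ]
}}

```text
time: 13.6
eef_pos: [0.5885, -0.1336, 0.2263]
tcp_rot: [-0.05, 0.999, -0.008, 0.003]
contact_force: [-0.5, -10.5, 8.8]
opening: 0.191
finger_force: 39.7
```

```bash
python3 - v <<'E'
from st import *
s,Q=show()
im=cams.read_camera('side');b=im[165:385,145:345,::-1]
im=cams.read_camera('wrist')[:,:,::-1]
cv2.imwrite('pics/m4.png',np.hstack([cv2.resize(b,(360,400)),cv2.resize(im,(440,275))[:,:] if 0 else cv2.copyMakeBorder(cv2.resize(im,(440,275)),0,125,0,0,cv2.BORDER_CONSTANT)]))
E
```

```text
t 13.6 q [-0.3861  0.1293  1.7698 -0.0128  1.2303 -2.052 ] tcp [ 0.5885 -0.1336  0.2263] 
hold [ 0.5883 -0.1333  0.245 ] open 0.19122492559668866 F [ -0.5404 -10.4826   8.8141]
tool z [ 0.0068 -0.0158 -0.9999] rotvec to target [ 0.0158  0.0068 -0.0023] target z [ 0.  0. -1.]
```

View pics/m4.png

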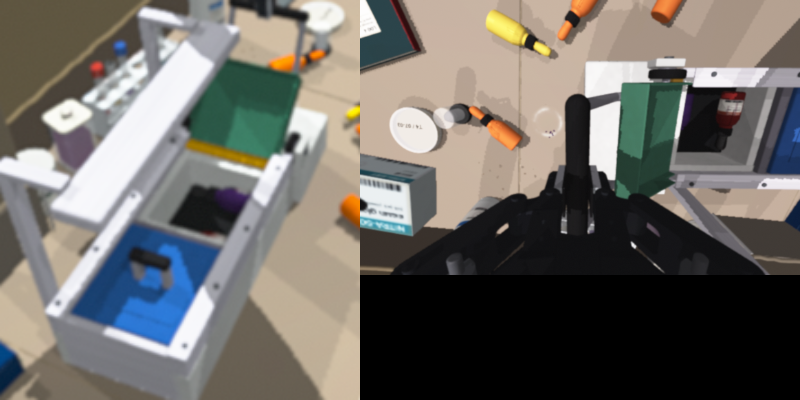

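The tray is empty and both bottles lie in the well (purple at (230,195) and red at (730,108)). Lowering along the same arc.

{"name": "step_arm", "arguments": {
  "increments": [
    [[0.7,-7.2,-5.8],[0,0,0]],
    [[0.7,-6.9,-6.2],[0,0,0]],
    [[0.6,-6.6,-6.5],[0,0,0]],
    [[0.6,-6.2,-6.8],[0,0,0]],
    [[0.6,-5.9,-7.1],[0,0,0]],
    [[0.5,-5.5,-7.4],[0,0,0]],
    [[0.5,-5.1,-7.7],[0,0,0]],
    [[0.5,-4.7,-8.0],[0,0,0]]
  ]
}}

```text
time: 14.37
eef_pos: [0.5927, -0.1786, 0.1679]
tcp_rot: [-0.049, 0.999, -0.003, 0.002]
contact_force: [2.8, -3.8, 3.9]
opening: 0.192
finger_force: 41.8
```

{"name": "step_arm", "arguments": {
  "increments": [
    [[0.4,-4.3,-8.2],[0,0,0]],
    [[0.4,-3.9,-8.4],[0,0,0]],
    [[0.3,-3.5,-8.6],[0,0,0]],
    [[0.3,-3.1,-8.7],[0,0,0]],
    [[0.3,-2.6,-8.9],[0,0,0]],
    [[0.2,-2.2,-9.0],[0,0,0]],
    [[0,0,0],[0,0,0]]
  ]
}}

```text
time: 14.95
eef_pos: [0.5945, -0.197, 0.113]
tcp_rot: [-0.049, 0.999, -0.002, 0.002]
contact_force: [4.3, -4.8, 1.1]
opening: 0.191
finger_force: 44.4
```

{"name": "step_arm", "arguments": {
  "increments": [
    [[0.1,-0.9,-4.5],[0,0,0]],
    [[0.1,-0.8,-4.6],[0,0,0]],
    [[0.1,-0.7,-4.6],[0,0,0]],
    [[0,-0.6,-4.6],[0,0,0]],
    [[0,-0.4,-4.6],[0,0,0]],
    [[0,-0.4,-3],[0,0,0]],
    [[0,0,-1.6],[0,0,0]],
    [[0,0,0],[0,0,0]]
  ]
}}

```text
time: 15.62
eef_pos: [0.5948, -0.2, 0.0889]
tcp_rot: [-0.05, 0.999, -0.002, 0.001]
contact_force: [-0.3, -0.3, 8.1]
opening: 0.191
finger_force: 46.3
```

```bash
python3 st.py v
```

```text
t 15.6167 q [-0.4851  0.3313  1.7985 -0.0023  1.0083 -2.1539] tcp [ 0.5948 -0.2     0.0889] 
hold [ 0.5947 -0.1999  0.1076] open 0.1908953493688191 F [-0.2651 -0.3145  8.131 ]
tool z [ 0.0022 -0.0034 -1.    ] rotvec to target [ 0.0034  0.0022 -0.0022] target z [ 0.  0. -1.]
```

The handle is back at its rest height and pressing lightly on the dock. Releasing and withdrawing upwards.

{"name": "step_arm", "arguments": {
  "increments": [
    [[0,0,0],[0,0,0]],
    [[0,0,0],[0,0,0]],
    [[0,0,0],[0,0,0]],
    [[0,0,0],[0,0,0]],
    [[0,0,0],[0,0,0]],
    [[0,0,0],[0,0,0]]
  ],
  "fingers": 0.2
}}

```text
time: 16.12
eef_pos: [0.5932, -0.1994, 0.0862]
tcp_rot: [-0.05, 0.999, -0.001, -0.001]
contact_force: [-0.4, -0.3, -0.4]
opening: 0.598
finger_force: 0.0
```

{"name": "step_arm", "arguments": {
  "increments": [
    [[0,0,15],[0,0,0]],
    [[0,0,20],[0,0,0]],
    [[0,0,25],[0,0,0]],
    [[0,0,25],[0,0,0]],
    [[0,0,25],[0,0,0]],
    [[0,0,25],[0,0,0]],
    [[-10,-20,10],[0,0,0]],
    [[-10,-20,0],[0,0,0]]
  ]
}}

```text
time: 16.78
eef_pos: [0.5755, -0.2403, 0.2365]
tcp_rot: [-0.051, 0.999, -0.004, 0.003]
contact_force: [-0.6, 0.2, 0.0]
opening: 0.604
finger_force: 0.0
```

{"name": "step_arm", "arguments": {
  "increments": [
    [[-20,-25,0],[0,0,0]],
    [[-20,-25,0],[0,0,0]],
    [[-20,-25,0],[0,0,0]],
    [[-20,-25,0],[0,0,0]],
    [[-10,-25,0],[0,0,0]],
    [[0,-10,0],[0,0,0]],
    [[0,0,0],[0,0,0]],
    [[0,0,0],[0,0,0]]
  ]
}}

```text
time: 17.45
eef_pos: [0.4839, -0.3746, 0.2316]
tcp_rot: [-0.049, 0.999, -0.001, 0.0]
contact_force: [0.8, 0.6, -0.4]
opening: 0.606
finger_force: 0.0
```

```bash
python3 - <<'E'
from h import *
b=cams.read_camera('side')[130:385,120:420,::-1];a=cams.read_camera('top')[120:280,130:450,::-1]
b=cv2.resize(b,(353,300));a=cv2.resize(a,(440,220))
cv2.imwrite('pics/f.png',np.hstack([b,cv2.copyMakeBorder(a,0,80,0,0,cv2.BORDER_CONSTANT)]))
E
```

```text
(no output)
```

View pics/f.png

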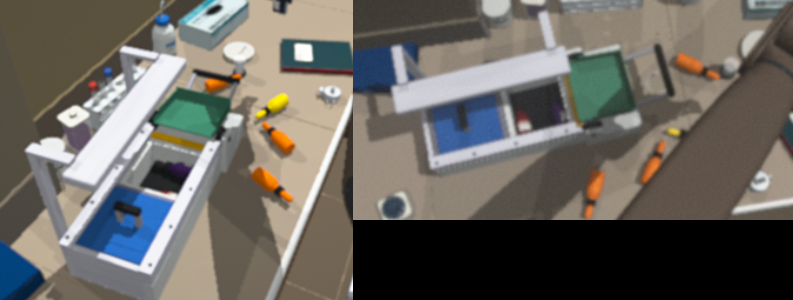

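The barrow is docked and empty at (195,112), the hatch is parked at (125,220), the bottles are in the well and the bystanders haven't moved.

```bash
python3 -c "
from plant import sign_off
print(sign_off())"
```

```text
the job is handed in; nothing more can be done
None
```

The job is handed in: the hatch is parked open at the far end of the deck, both bottles are in the well, and the barrow was lowered gently back onto its dock, with the robot clear after about 17.5 s.

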